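# Clear the landing board, bring the lidded jar round and hold the turntable

## Task

Bits of window plaster have dropped on the nursing station's landing board: pick up the scraper block and, with it and not with the fingers, wipe all four chips off the board's end into the rattan-rimmed tray, then set the scraper back down on the dresser top. Then turn the turntable by its tall wooden post until the glass jar with the wooden lid is at the front, squarely facing the middle of the cleared board, and finish still gripping the post so that the turntable is held still while someone opens the jar. Leave the pacifiers and the steel ring dish where they are.

Things in the scene. Friction and masses are not known exactly. Their poses are not given: they have to be found in the camera images.
- station: fixed wooden unit: turntable on a plinth, joined to a landing board. Origin on the turntable's axis at dresser level; its +y axis (the unit's front) runs along the middle of the board to the tray. Turntable disc: radius 124 mm, top 40 mm above the dresser; nothing on it but the post rises above 101 mm
- board_end (a point): middle of the landing board's free end edge, on its top face; axes as the station's. The flat board is 120 mm wide (x), its top 50 mm above the dresser; it runs from 140 mm to 310 mm from the turntable's axis along the station's +y, and this end overhangs the tray
- tray (a point): fixed white plastic tray with rattan rim, moves with the unit; 210 mm (x) by 150 mm (y), rim top 33 mm above the dresser; point at the centre of its underside, on the dresser, axes as the station's, 360 mm from the turntable's axis along station +y; 25 mm of it lies under the board end
- carousel: the turntable with all it carries; origin on the turning axis, 26 mm above the dresser, z up; its own +y axis points from the turning axis to the lidded jar. It turns freely either way without stops nearby (more than a full turn), with light friction, and stays where it is left
- jar (a point): centre of the round glass jar with the dark wooden lid and small knob (60 mm diameter, 61 mm tall with the lid), fixed on the turntable 75 mm from its axis; point 30 mm above the disc. The other containers on the disc are a flat round tin, a narrow open glass and a low white oblong box
- post_top (a point): centre of the top end of the turning post: a round upright wooden dowel, 16 mm diameter, 102 mm tall, fixed on the turntable 92 mm from its axis, 135 degrees clockwise (seen from above) of the jar; its top is 142 mm above the dresser and clear of everything around it
- scraper: the scraper block, loose, standing on the dresser: a dark rubber sole 34 mm (x) x 100 mm (y) x 12 mm under an upright wooden grip 20 mm thick (x) and 90 mm long (y), reaching 76 mm above the bottom; about 160 g; origin at the centre of its underside, z up
- scraper_mid (a point): the scraper's centre, half-way up, 38 mm above its underside; axes as the scraper's
- chip0: a flat irregular white plaster chip, about 24 x 20 mm and 7 mm thick, 10 g; origin at the centre of its underside. It starts lying flat on the landing board
- chip1: a flat irregular white plaster chip, about 24 x 20 mm and 7 mm thick, 10 g; origin at the centre of its underside. It starts lying flat on the landing board
- chip2: a flat irregular white plaster chip, about 24 x 20 mm and 7 mm thick, 10 g; origin at the centre of its underside. It starts lying flat on the landing board
- chip3: a flat irregular white plaster chip, about 24 x 20 mm and 7 mm thick, 10 g; origin at the centre of its underside. It starts lying flat on the landing board
- pacifier: bystander: turquoise pacifier, 42 mm across, 50 mm tall, teat up, loose on the dresser; origin at its underside
- spare_pacifier: bystander: clear pacifier of the same shape, loose on the dresser; origin at its underside
- ring_dish: bystander: shallow steel ring dish, 100 mm across, 18 mm tall, loose on the dresser; origin at its underside
Not all that is in view belongs to the job. Of the things that look like the scraper, take the one that is nearest to the robot's base at the start.

How it is judged (in metres and radians):
On the way, in this order (a step that is already met when the one before it is completed fails the run):
1. all four chips lie in the tray (x of chip0 in the frame of tray between -0.105 and 0.105 m and y of chip0 in the frame of tray between -0.075 and 0.075 m and z of each of chip0, chip1, chip2, chip3 in the frame of tray below 0.03 m and x of chip1 in the frame of tray between -0.105 and 0.105 m and y of chip1 in the frame of tray between -0.075 and 0.075 m and x of chip2 in the frame of tray between -0.105 and 0.105 m and y of chip2 in the frame of tray between -0.075 and 0.075 m and x of chip3 in the frame of tray between -0.105 and 0.105 m and y of chip3 in the frame of tray between -0.075 and 0.075 m), for 0.2 s.
2. the scraper is set down on the dresser and let go (height (world z) of scraper_mid below 0.045 m and contact force between scraper and the fingers below 0.05 N and contact force between scraper and station below 0.05 N and linear speed of scraper below 0.02 m/s), for 0.2 s.
3. the lidded jar is at the front (x of jar in the frame of station between -0.011 and 0.011 m and y of jar in the frame of station above 0.05 m), for 0.2 s.
At the end, for the whole second after the job is handed in: Four chips in the tray; scraper on the dresser (centre below 45 mm), free of gripper and unit; the lidded jar's centre within 11 mm of the station's front line, on the board side; turntable at rest, fingers gripping the post with over 3 N; bystanders within 30 mm of their start (all of step 1 and all of step 2 and all of step 3 and angular speed of carousel below 0.08 rad/s and horizontal distance between the grasp point and post_top below 0.025 m and contact force between the fingers and carousel above 3 N); the arm keeps its last pose, push and grip.
It fails at once if the fingers touch a chip (contact force between the fingers and chip0 above 0.5 N or contact force between the fingers and chip1 above 0.5 N or contact force between the fingers and chip2 above 0.5 N or contact force between the fingers and chip3 above 0.5 N).
It fails at once if the pacifier is moved more than 30 mm (distance of pacifier from where it was at the start of the episode above 0.03 m).
It fails at once if the spare pacifier is moved more than 30 mm (distance of spare_pacifier from where it was at the start of the episode above 0.03 m).
It fails at once if the ring dish is moved more than 30 mm (distance of ring_dish from where it was at the start of the episode above 0.03 m).
It also fails if it takes over 72 s, if anything falls off the work surface, if the arm or the gripper's body presses on something with over 40 N, if the wrist force passes 120 N, or if a joint passes its speed limit or range.

## Robot

A 7-joint arm with a two-finger parallel gripper is mounted at the origin on the work surface. World frame = base frame: x ahead of the robot, y to its left, z up, the work surface at z = 0. Lengths are in mm, angles in rad, forces in N, time in s.
With the tool pointing down it reaches from about 400 to 875 mm from the base axis. Payload 19.3 kg.
Tool frame: the origin (TCP) lies at the centre of the arm's flange, where the gripper is bolted on; the fingertips stand 173 mm ahead of it and the grasp point (between the pads) lies 155 mm ahead of it; z points along the fingers, y is the direction in which the jaws open and shut (so a half turn about z gives the same grasp; the last joint's range is limited). The gripper opens to 85 mm and grips with 20 to 120 N. Pads are 22 mm wide; open, the fingers measure 114 mm over their backs; the gripper's body (76 mm by 85 mm) begins 54 mm behind the grasp point. The pads swing forward as they close: fully open they stand 13 mm farther back than shut.
Start: joints at [-1.179, 0.521, -0.036, 1.599, 0.021, 1.021, -0.113], TCP at [278.493, 559.519, 404.691] pointing down, gripper open.
Joint ranges: [-2.91, 2.91], [-0.3, 2.13], [-1.5, 1.42], [0.17, 2.43], [-1.26, 4.41], [0.16, 1.93], [-2.52, 2.52]. Speed limits (rad/s): [1.89, 1.89, 2.39, 2.39, 3.01, 3.01, 3.01].

## Interface

Orientations are given as a 3x3 rotation matrix whose columns are the frame's x, y, z axes.
In Python, from rig import ctrl gives the robot as it stands.
- The arm moves only by the tool apply_moves, never from a script. Its argument "moves" is a list of rows, each a list of 3 entries, a list of its own where there are three numbers: the shift along the tool's x, y, z in mm, then the turn, a rotation vector about the tool's x, y, z in rad, then the closure, from 0 (fully open) to 1 (shut). A call has 1 to 5 rows; each row is the pose to reach, as a shift and turn from the pose commanded when the call began, along the tool's axes at that moment; what a row does not reach only later rows make up. A row lasts 1/10 s, in which the tool goes at most 50 mm and 8.59 degrees, less where a joint would pass 70% of its speed; a pose out of reach is approached as far as the arm can. A call with a gripper value outside its range is refused whole. The fingers move at their own pace and stop on an object; "grip_force" is the grip in N (left out, the last holds). Time passes only in rows, so rows that repeat a pose let the fingers close. It gives the time, the measured TCP pose, the force and the opening at its end, in the units of the state.
- ctrl.sense(): the state, without advancing time (a new reading comes with each control period).
- ctrl.grab_frame(name): name is "scene" or "top" or "wrist"; returns (picture, depth): 384x512x3 uint8, red, green, blue; 384x512 float32, mm along the optical axis (not along the pixel's ray), 0 where there is no reading.
- ctrl.calibration(name): a dict with "fx", "fy", "cx", "cy" (pixels), "position" and "attitude" of the camera in the world; the wrist camera has in their place "T_tool_cam" (4x4, takes a point from camera to tool coordinates, whose origin is the TCP and whose axes are the flange's). Camera axes: x right, y up, looking along -z (the intrinsics and any distortion apply to the point x, -y, -z); pixel columns grow to the right and rows downward; lengths in mm; the calibration is good to about 2 mm. A picture is of the moment at which its call begins: read the wrist's pose just before it. calibration takes no time and is no camera call.
- ctrl.job_done(): hands the job in, once; it reports no verdict.
The state is a dict: "time": time; "qpos": joint angles; "dq": joint speeds; "joint_efforts": joint torques, N m; "position": TCP position; "orientation": TCP orientation; "wrist_force": force on the tool from outside, world axes, zero at the start; "torque": the same for the moment, N m; "finger_gap": opening from 0.0 (shut) to 1.0 (fully open).
Only numpy, scipy, OpenCV 4.12 (cv2) and the standard library are available. Lean on these libraries where they do the work, as an engineer would, in place of code of your own. Each camera call takes 0.05 s, during which the arm holds its last target.

## Working session

There is one attempt and no reset: what is moved stays moved. The work goes in short steps, Python scripts to look and compute and a tool call to move; the robot and the scene stay as the last step left them, time stands still between calls to the robot, and variables do not carry over. Pictures are saved under pics/ and viewed, and the job is handed in when it is done.

Besides the shell and the picture viewer there is one more tool, called by a JSON object that holds its "fn" and its "kwargs", one argument or row to a line. apply_moves: Moves the arm, as the interface text tells. Its arguments: {"type":"object","properties":{"moves":{"type":"array","items":{"type":"array"}},"grip_force":{"type":"number"}},"required":["moves"]}

```bash
ls; mkdir -p pics
cat > h.py <<'E'
import numpy as np, cv2
from rig import ctrl
def save(n,img): cv2.imwrite(f'pics/{n}.png',cv2.cvtColor(img,cv2.COLOR_RGB2BGR))
def cloud(depth,c,T=None):
    h,w=depth.shape
    u,v=np.meshgrid(np.arange(w),np.arange(h))
    d=depth
    p=np.stack([(u-c['cx'])/c['fx']*d,-(v-c['cy'])/c['fy']*d,-d],-1)
    if T is None:
        R=np.array(c['attitude']);t=np.array(c['position'])
    else: R=T[:3,:3];t=T[:3,3]
    return p@R.T+t
E
python3 - <<'E'
from h import *
s=ctrl.sense();print(s)
for n in('scene','top','wrist'):
    c=ctrl.calibration(n);print(n,c)
    im,d=ctrl.grab_frame(n);save(n+'0',im);np.save(n+'0.npy',d);np.save(n+'0im.npy',im)
E
```

```text
pics
{'time': 0.0, 'qpos': array([-1.17919077,  0.52201404, -0.03635118,  1.60000446,  0.0212068 ,
        1.021105  , -0.11280659]), 'dq': array([ 8.66367876e-04, -1.51650659e-03, -1.48763687e-04, -3.62827858e-05,
       -4.76017527e-04,  1.07478238e-03, -5.81809900e-04]), 'joint_efforts': array([ 5.22811060e-04, -9.27098966e+01,  1.98041774e+00, -3.69943249e+01,
        1.79368589e-02,  8.31285724e-03, -8.16947568e-05]), 'position': array([278.42565063, 559.39786385, 404.12660699]), 'orientation': array([[-8.95252843e-01,  4.45558248e-01, -4.41127350e-04],
       [ 4.45558460e-01,  8.95252222e-01, -1.05727338e-03],
       [-7.61566344e-05, -1.14307502e-03, -9.99999344e-01]]), 'wrist_force': array([-0.3688586 ,  0.34086862,  1.1735841 ]), 'torque': array([-0.00792379, -0.00882243,  0.06331222]), 'finger_gap': 0.9959295092387538}
scene {'fx': 355.28970685957745, 'fy': 355.28970685957745, 'cx': 256.11976587140316, 'cy': 190.1459846896515, 'position': array([1075.32408204,  515.94673643, 1051.4449749 ]), 'attitude': array([[-0.68944759, -0.5440065 ,  0.47824569],
       [ 0.72432514, -
[... 171 characters left out ...]
070474654, 'position': array([ 171.59143956,  -43.75129787, 2035.59634123]), 'attitude': array([[-0.0168108 ,  0.98494745, -0.17203464],
       [-0.99982764, -0.01791555, -0.00487098],
       [-0.00787976,  0.1719231 ,  0.98507886]])}
wrist {'fx': 342.66833542557697, 'fy': 342.66833542557697, 'cx': 256.9373937467828, 'cy': 188.83281858713121, 'T_tool_cam': array([[-8.55418137e-05,  9.65759315e-01,  2.59439661e-01,
         6.57153345e+01],
       [ 9.99999946e-01, -1.11982857e-07,  3.30134403e-04,
        -9.19621898e-02],
       [ 3.18859428e-04,  2.59439675e-01, -9.65759263e-01,
         3.09714070e+01],
       [ 0.00000000e+00,  0.00000000e+00,  0.00000000e+00,
         1.00000000e+00]])}
```

View pics/scene0.png

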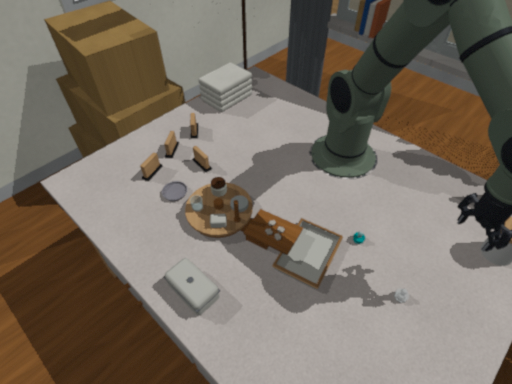

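View pics/top0.png

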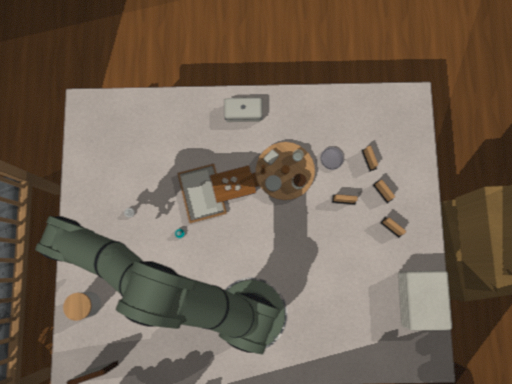

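View pics/wrist0.png

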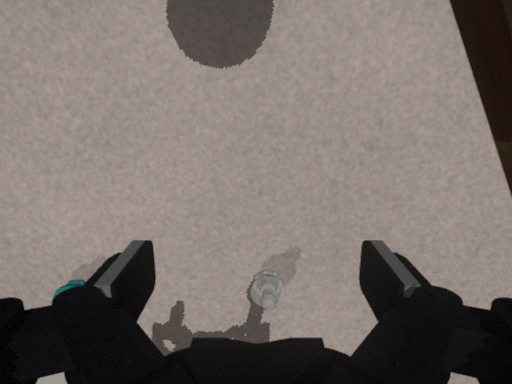

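The top view shows the station with the disc at about (285,170), the board running left to the tray at (205,195), and four scraper-like blocks at (371,158), (384,190), (345,198) and (393,226). I'll measure their positions next.

Run:
```python
from h import *
for n in('top','scene'):
    d=np.load(n+'0.npy');P=cloud(d,ctrl.calibration(n));im=np.load(n+'0im.npy')
    pts={'top':[(371,158),(384,190),(345,198),(393,226),(285,170),(332,157),(180,233),(130,212),(205,195),(235,185)],'scene':[(151,166),(171,144),(202,158),(194,125),(174,190),(359,238)]}[n]
    for u,v in pts: print(n,u,v,P[v,u].round())
    # isolate blocks: z 60-90
    m=((P[...,2]>62)&(P[...,2]<90)&(d>0)).astype(np.uint8)
    k,l,st,ce=cv2.connectedComponentsWithStats(m)
    for i in range(1,k):
        if st[i,4]>15:
            q=P[l==i];print(n,st[i],ce[i].round(),'ctr',q.mean(0).round(),'ext',q.min(0).round(),q.max(0).round())
# crops
im=np.load('top0im.npy')[80:250,110:420]; save('top_c',cv2.resize(im,None,fx=2.5,fy=2.5,interpolation=cv2.INTER_CUBIC))
im=np.load('scene0im.npy')[100:320,120:420]; save('sc_c',cv2.resize(im,None,fx=2.6,fy=2.6,interpolation=cv2.INTER_CUBIC))
```

```text
top 371 158 [ 617. -501.   88.]
top 384 190 [ 488. -553.   61.]
top 345 198 [ 455. -389.   81.]
top 393 226 [ 339. -577.   74.]
top 285 170 [ 576. -150.   76.]
top 332 157 [ 643. -355.    6.]
top 180 233 [329. 284.  40.]
top 130 212 [422. 498.  13.]
top 205 195 [489. 186.   5.]
top 235 185 [520.  56.  59.]
top [224  98  38  21 742] [242. 108.] ctr [847.  22.  74.] ext [802. -57.  62.] [893. 100.  89.]
top [366 146  12  21 119] [371. 156.] ctr [ 628. -506.   74.] ext [ 587. -530.   63.] [ 673. -486.   88.]
top [293 149  10  10  27] [298. 152.] ctr [ 650. -207.   77.] ext [ 625. -221.   64.] [ 661. -184.   90.]
top [264 150  14  15 125] [271. 156.] ctr [635. -92.  73.] ext [ 604. -119.   62.] [664. -65.  86.]
top [281 165   8   9  54] [284. 169.] ctr [ 582. -148.   70.] ext [ 564. -163.   62.] [ 600. -134.   80.]
top [293 175  13   9  48] [299. 179.] ctr [ 536. -205.   86.] ext [ 519. -229.   75.] [ 553. -182.   90.]
top [377 180  18  19 115] [385. 189.] ctr [ 490. -556.   75.] ext [ 451. -589.   62.] [ 528. -523.   88.]
top [269 183   8   8  26] [273. 187.] ctr [508. -99.  66.] ext [ 
[... 2297 characters left out ...]
 [219. 189.] ctr [ 543. -186.   76.] ext [ 505. -217.   62.] [ 561. -172.   90.]
scene [190 195  13  14 113] [196. 201.] ctr [ 638. -201.   76.] ext [ 617. -224.   62.] [ 659. -178.   90.]
scene [214 198  10   9  70] [218. 202.] ctr [ 582. -146.   69.] ext [ 565. -167.   63.] [ 599. -130.   73.]
scene [235 213   5   6  22] [237. 215.] ctr [581. -53.  75.] ext [571. -59.  62.] [585. -48.  90.]
scene [210 214  17  12 174] [218. 219.] ctr [636. -88.  72.] ext [ 603. -121.   62.] [665. -60.  79.]
scene [494 247  18  10  78] [505. 252.] ctr [ 97. 670.  74.] ext [ 88. 642.  62.] [102. 692.  89.]
scene [ 165  258   54   51 1451] [191. 283.] ctr [852.  29.  74.] ext [803. -55.  62.] [894. 104.  82.]
```

View pics/top_c.png

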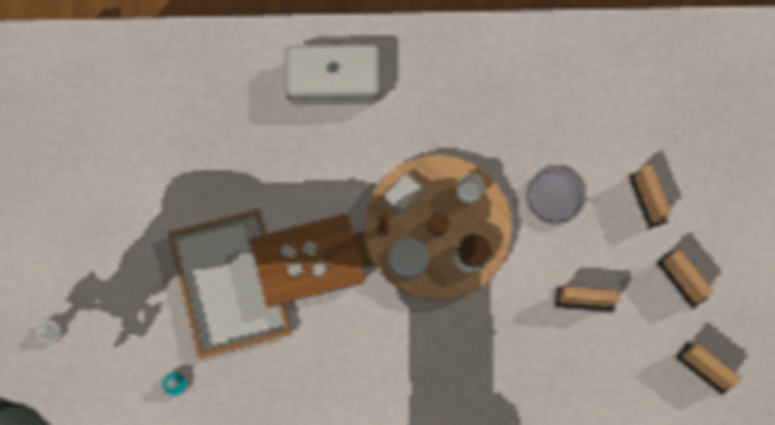

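View pics/sc_c.png

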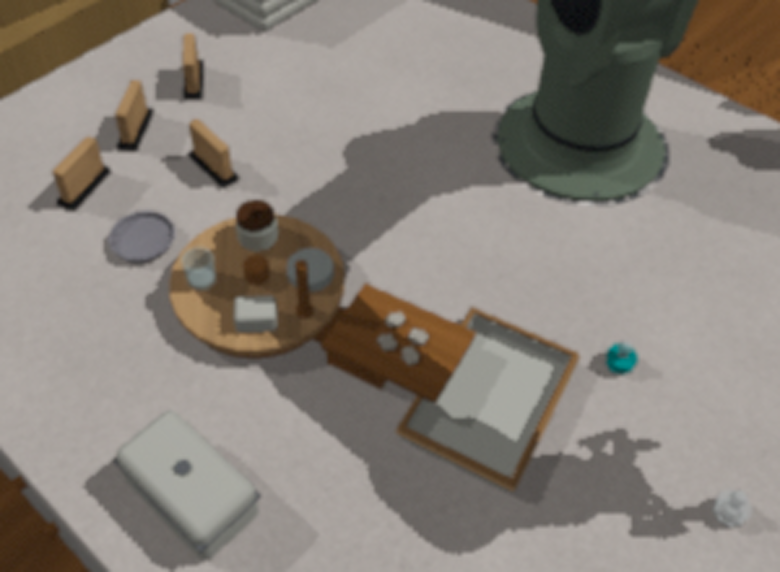

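The nearest block is C, at about (459,-390) and 602 mm from the base. The next is D at 675 mm. I'll fit the station frame and then go look with the wrist camera.

Run:
```python
from h import *
Q={}
for n in('top','scene'):
    d=np.load(n+'0.npy');P=cloud(d,ctrl.calibration(n));im=np.load(n+'0im.npy').astype(int)
    # table level
    roi=(P[...,0]>650)&(P[...,0]<800)&(P[...,1]>200)&(P[...,1]<400)
    print(n,'table z',np.median(P[roi][:,2]))
    x,y,z=P[...,0],P[...,1],P[...,2]
    near=(x>400)&(x<720)&(y>-290)&(y<330)
    # disc rim: z 33..47
    m=near&(abs(z-40)<6)&(y<-30)
    q=P[m];(c,r)=cv2.minEnclosingCircle(q[:,:2].astype(np.float32));print('disc',c,r,len(q))
    # board: z 45..56
    sat=im.max(-1)-im.min(-1)
    m=near&(abs(z-50)<5)&(y>-40)&(y<180)
    k,l,st,ce=cv2.connectedComponentsWithStats(m.astype(np.uint8));i=1+np.argmax(st[1:,4])
    q=P[l==i];R=cv2.minAreaRect(q[:,:2].astype(np.float32));print('board',R,np.median(q[:,2]),len(q))
    print(cv2.boxPoints(R))
    m=near&(z<45)&(z>15)&(y>60)
    k,l,st,ce=cv2.connectedComponentsWithStats(m.astype(np.uint8));i=1+np.argmax(st[1:,4])
    q=P[l==i];R=cv2.minAreaRect(q[:,:2].astype(np.float32));print('tray',R,np.median(q[:,2]),len(q))
    print(cv2.boxPoints(R))
```

```text
top table z -0.3682902674751176
disc (582.3171997070312, -148.93218994140625) 123.70110321044922 1466
board ((529.0756225585938, 69.52412414550781), (122.91097259521484, 168.68882751464844), 13.778356552124023) 49.95976939066804 719
[[449.30054   136.80482  ]
 [489.47656   -27.029863 ]
 [608.8507      2.2434235]
 [568.6747    166.07811  ]]
tray ((512.9511108398438, 204.53518676757812), (189.3937530517578, 162.20372009277344), 14.021081924438477) 29.269152746234795 247
[[401.42633 260.2777 ]
 [440.72485 102.90657]
 [624.4759  148.79266]
 [585.17737 306.16382]]
scene table z 0.20744525120448998
disc (581.7141723632812, -148.2745819091797) 125.34819030761719 1853
board ((527.4031372070312, 70.24954223632812), (122.6104507446289, 171.05770874023438), 14.050048828125) 50.28552636314373 1333
[[447.16812  138.3367  ]
 [488.6957   -27.603664]
 [607.6382     2.162384]
 [566.1106   168.10275 ]]
tray ((511.5709533691406, 201.00384521484375), (192.99179077148438, 169.7370147705078), 13.49654769897461) 30.314531242766407 481
[[397.9327  261.00775]
 [437.54706  95.9582 ]
 [625.2092  140.99994]
 [585.59485 306.0495 ]]
```

```bash
cat >> h.py <<'E'
from scipy.spatial.transform import Rotation as Ro
ax=np.array([582.,-148.6]); th=np.radians(103.95)
Y=np.array([np.cos(th),np.sin(th)]); X=np.array([Y[1],-Y[0]])
def st2w(x,y): return ax+x*X+y*Y
def w2st(p): p=np.asarray(p)[...,:2]-ax; return np.stack([p@X,p@Y],-1)
def go(x,y,z,yaw,cmd=None):
    "TCP target, tool-y yaw in deg; prints shift/rotvec from measured(or cmd) pose"
    s=ctrl.sense();R=np.array(s['orientation']);p=np.array(s['position'])
    a=np.radians(yaw);ty=np.array([np.cos(a),np.sin(a),0]);tz=np.array([0,0,-1.]);tx=np.cross(ty,tz)
    Rt=np.stack([tx,ty,tz],1)
    sh=R.T@(np.array([x,y,z])-p); rv=Ro.from_matrix(R.T@Rt).as_rotvec()
    print('from',p.round(1),'yaw',np.degrees(np.arctan2(R[1,1],R[0,1])).round(2),'F',s['wrist_force'].round(1),'gap',round(s['finger_gap'],3),'t',round(s['time'],2),'q',s['qpos'].round(2))
    print('dist',np.linalg.norm(sh).round(1),'shift',sh.round(1),'rv',rv.round(4)); return sh,rv
E
python3 - <<'E'
from h import *
qs=[]
for n in('top','scene'):
    d=np.load(n+'0.npy');P=cloud(d,ctrl.calibration(n))
    x,y,z=P[...,0],P[...,1],P[...,2]
    for zr in((70,82),(1.5,60)):
        m=(x>400)&(x<510)&(y>-460)&(y<-330)&(z>zr[0])&(z<zr[1])
        q=P[m];R=cv2.minAreaRect(q[:,:2].astype(np.float32));print(n,zr,R,len(q))
    m=(x>350)&(x<750)&(y>-40)&(y<160)&(z>54)&(z<62); print(w2st(P[m]).round(0).tolist()[:60])
    m=(np.hypot(x-582,y+148.6)<124)&(z>105)&(z<150);print('post',P[m].mean(0),w2st(P[m]).mean(0),m.sum())
go(560,150,400,0)
E
```

```text
top (70, 82) ((458.69140625, -392.4411926269531), (86.29483795166016, 19.74232292175293), 83.43108367919922) 83
top (1.5, 60) ((455.4066162109375, -395.23052978515625), (109.0615234375, 129.17486572265625), 0.5781254768371582) 325
[[58.0, 158.0], [59.0, 179.0], [52.0, 151.0], [59.0, 196.0], [59.0, 192.0], [57.0, 188.0], [53.0, 172.0], [44.0, 140.0], [46.0, 161.0], [43.0, 149.0], [59.0, 226.0], [52.0, 202.0], [48.0, 186.0], [44.0, 174.0], [44.0, 170.0], [43.0, 166.0], [37.0, 150.0], [57.0, 239.0], [50.0, 211.0], [50.0, 207.0], [46.0, 199.0], [45.0, 191.0], [35.0, 155.0], [55.0, 244.0], [47.0, 216.0], [32.0, 156.0], [46.0, 233.0], [42.0, 213.0], [26.0, 153.0], [24.0, 145.0], [56.0, 278.0], [53.0, 270.0], [50.0, 258.0], [48.0, 254.0], [48.0, 250.0], [44.0, 238.0], [40.0, 222.0], [36.0, 210.0], [35.0, 202.0], [28.0, 178.0], [23.0, 158.0], [21.0, 154.0], [48.0, 267.0], [46.0, 263.0], [42.0, 247.0], [32.0, 207.0], [30.0, 199.0], [42.0, 264.0], [37.0, 240.0], [34.0, 232.0], [32.0, 224.0], [23.0, 188.0], [20.0, 180.0], [18.0, 172.0], [17.0, 168.0], [15.0, 164.0], [15.0, 160.0], [9.0, 140.0],
[... 865 characters left out ...]
203.0], [-11.0, 207.0], [-14.0, 209.0], [-18.0, 211.0], [-17.0, 215.0], [-38.0, 247.0], [-10.0, 207.0], [-11.0, 211.0], [6.0, 185.0], [-10.0, 223.0], [-15.0, 239.0], [-20.0, 241.0], [-17.0, 246.0], [-19.0, 249.0], [36.0, 150.0], [33.0, 157.0], [-8.0, 228.0], [-11.0, 238.0], [-13.0, 240.0], [-16.0, 243.0], [-15.0, 247.0], [-17.0, 250.0], [-18.0, 253.0], [28.0, 174.0], [11.0, 207.0], [10.0, 210.0], [7.0, 213.0], [6.0, 216.0]]
post [579.895843   -53.69633969 129.64007491] [20.83680769 92.61187646] 46
from [278.5 559.4 404.3] yaw 63.54 F [-0.7 -0.8  0.2] gap 0.996 t 0.15 q [-1.18  0.52 -0.04  1.6   0.02  1.02 -0.11]
dist 496.9 shift [-434.5 -241.1    4.5] rv [-7.0000e-04  6.0000e-04  1.1089e+00]
```

{"fn": "apply_moves", "kwargs": {
  "moves": [
    [[-434,-241,0],[0,0,1.1],0],
    [[-434,-241,0],[0,0,1.1],0],
    [[-434,-241,0],[0,0,1.1],0],
    [[-434,-241,0],[0,0,1.1],0],
    [[-434,-241,0],[0,0,1.1],0]
  ]
}}

```text
time: 0.65
position: [420.8, 351.6, 404.8]
orientation: [[-0.346, 0.938, 0.0], [0.938, 0.346, 0.0], [0.0, 0.0, -1.0]]
wrist_force: [0.4, 0.4, -1.4]
finger_gap: 0.999
```

```bash
python3 -c "
from h import *
go(560,100,400,0)
go(459,-390,400,-6)"
```

```text
from [420.8 351.6 404.8] yaw 20.22 F [ 0.4  0.4 -1.4] gap 0.999 t 0.65 q [-0.94  0.41  0.18  1.81 -0.09  0.93 -0.37]
dist 287.6 shift [-284.2   43.6    4.7] rv [ 0.000e+00 -1.000e-04  3.529e-01]
from [420.8 351.6 404.8] yaw 20.22 F [ 0.4  0.4 -1.4] gap 0.999 t 0.65 q [-0.94  0.41  0.18  1.81 -0.09  0.93 -0.37]
dist 742.6 shift [-709.1 -220.5    4.7] rv [ 0.000e+00 -1.000e-04  4.576e-01]
```

{"fn": "apply_moves", "kwargs": {
  "moves": [
    [[-284,44,0],[0,0,0.45],0],
    [[-284,44,0],[0,0,0.45],0],
    [[-284,44,0],[0,0,0.45],0],
    [[-284,44,0],[0,0,0.45],0],
    [[-284,44,0],[0,0,0.45],0]
  ]
}}

```text
time: 1.15
position: [543.3, 133.9, 404.7]
orientation: [[0.091, 0.996, -0.0], [0.996, -0.091, -0.0], [-0.0, -0.0, -1.0]]
wrist_force: [0.6, 1.1, 0.1]
finger_gap: 1.004
```

```bash
python3 -c "
from h import *
go(520,-390,330,-6)"
```

```text
from [543.3 133.9 404.7] yaw -5.21 F [0.6 1.1 0.1] gap 1.004 t 1.15 q [-0.6   0.44  0.34  1.79 -0.18  0.95 -0.27]
dist 529.7 shift [-523.9   24.4   74.7] rv [-0.0001  0.      0.0138]
```

```bash
cat >> h.py <<'E'
def wrist(n):
    s=ctrl.sense();T=np.eye(4);T[:3,:3]=s['orientation'];T[:3,3]=s['position']
    im,d=ctrl.grab_frame('wrist');c=ctrl.calibration('wrist');save(n,im)
    np.save(n+'.npy',d); P=cloud(d,c,T@np.array(c['T_tool_cam'])); np.save(n+'P.npy',P); return im,d,P
E
python3 - <<'E'
from h import *
im,d,P=wrist('w1')
g=im.astype(int); st=w2st(P)
m=(abs(st[...,0])<58)&(st[...,1]>143)&(st[...,1]<300)&(P[...,2]>40)&(P[...,2]<70)&(g.min(-1)>90)&((g.max(-1)-g.min(-1))<60)
k,l,s,ce=cv2.connectedComponentsWithStats(m.astype(np.uint8))
for i in range(1,k):
    if s[i,4]>40:q=P[l==i];print(s[i],w2st(q).mean(0).round(1),w2st(q).min(0).round(),w2st(q).max(0).round(),np.median(q[:,2]))
E
```

```text
[248 193  23  26 417] [ 19.9 248.1] [  7. 233.] [ 32. 261.] 56.481508636668934
[219 207  23  26 402] [-11.6 243.9] [-23. 230.] [ -1. 256.] 56.52116730361513
[256 226  23  26 402] [ 15.9 212.4] [  3. 197.] [ 28. 226.] 56.456547043690705
[223 247  25  21 375] [-21.1 204.3] [-35. 189.] [ -9. 217.] 56.46955840347084
```

View pics/w1.png

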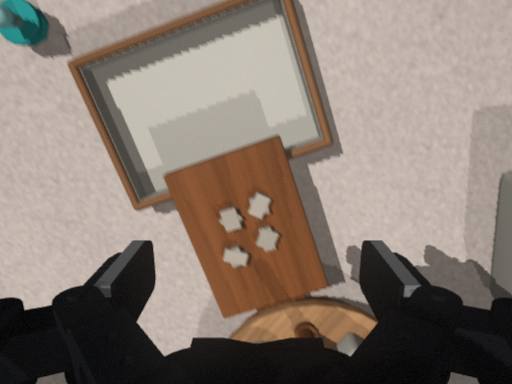

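The four chips are at pixels (259,205), (231,219), (267,238) and (235,257), well inside the board. In station coordinates they cover x -35..32 and y 189..261.

Run:
```python
from h import *
P=np.load('w1P.npy')
st=w2st(P)
m=(abs(P[...,2]-50)<5)&(abs(st[...,0])<80)&(st[...,1]>132)&(st[...,1]<330)
k,l,s,ce=cv2.connectedComponentsWithStats(m.astype(np.uint8));i=1+np.argmax(s[1:,4])
q=P[l==i];print(cv2.minAreaRect(q[:,:2].astype(np.float32)),np.median(q[:,2]), 'expect c',st2w(0,225))
z=P[300:,:];
m=(P[...,2]>-10)&(P[...,2]<12)&(P[...,0]>620)&(P[...,0]<700);print('table',np.median(P[m][:,2]))
```

```text
((527.5704345703125, 67.78884887695312), (120.04586791992188, 170.3655548095703), 13.83773422241211) 49.74079970875573 expect c [527.75811131  69.76395653]
table -0.3593250080251096
```

{"fn": "apply_moves", "kwargs": {
  "moves": [
    [[-524,24,60],[0,0,0.0138],0],
    [[-524,24,60],[0,0,0.0138],0],
    [[-524,24,60],[0,0,0.0138],0],
    [[-524,24,60],[0,0,0.0138],0],
    [[-524,24,60],[0,0,0.0138],0]
  ]
}}

```text
time: 1.7
position: [531.0, -114.3, 376.1]
orientation: [[0.104, 0.995, 0.0], [0.995, -0.104, 0.0], [0.0, 0.0, -1.0]]
wrist_force: [1.3, -0.1, -0.3]
finger_gap: 0.999
```

```bash
python3 -c "
from h import *
go(470,-390,330,-6)"
```

```text
from [ 531.  -114.3  376.1] yaw -5.99 F [ 1.3 -0.1 -0.3] gap 0.999 t 1.7 q [-0.17  0.45  0.37  1.86 -0.21  0.87  0.2 ]
dist 286.1 shift [-280.6  -31.9   46. ] rv [ 0.     -0.0001  0.0003]
```

{"fn": "apply_moves", "kwargs": {
  "moves": [
    [[-240,-40,40],[0,0,0],0],
    [[-240,-40,40],[0,0,0],0],
    [[-240,-40,40],[0,0,0],0],
    [[-240,-40,40],[0,0,0],0],
    [[-240,-40,40],[0,0,0],0]
  ]
}}

```text
time: 2.2
position: [465.6, -349.0, 335.9]
orientation: [[0.105, 0.994, -0.0], [0.994, -0.105, 0.0], [-0.0, -0.0, -1.0]]
wrist_force: [0.8, 0.1, 0.3]
finger_gap: 0.999
```

Run:
```python
from h import *
im,d,P=wrist('w2')
x,y,z=P[...,0],P[...,1],P[...,2]
for zr in((68,84),(5,16)):
    m=(x>410)&(x<500)&(y>-460)&(y<-330)&(z>zr[0])&(z<zr[1])
    k,l,s,ce=cv2.connectedComponentsWithStats(m.astype(np.uint8));i=1+np.argmax(s[1:,4])
    q=P[l==i];print(zr,cv2.minAreaRect(q[:,:2].astype(np.float32)),np.median(q[:,2]),len(q))
go(459,-391,330,-6)
```

```text
(68, 84) ((458.52801513671875, -394.93768310546875), (89.76509094238281, 19.97370147705078), 83.33848571777344) 75.45587551643203 3033
(5, 16) ((458.1891174316406, -394.7231750488281), (99.39130401611328, 33.98506164550781), 84.20543670654297) 11.560938518133582 1300
from [ 462.  -355.8  335.2] yaw -6.43 F [-10.3  -5.   -2.3] gap 1.004 t 2.25 q [ 0.3   0.57  0.37  1.79 -0.26  0.83  0.68]
dist 35.7 shift [-35.3   1.    5.3] rv [-0.0019  0.0037 -0.0074]
```

View pics/w2.png

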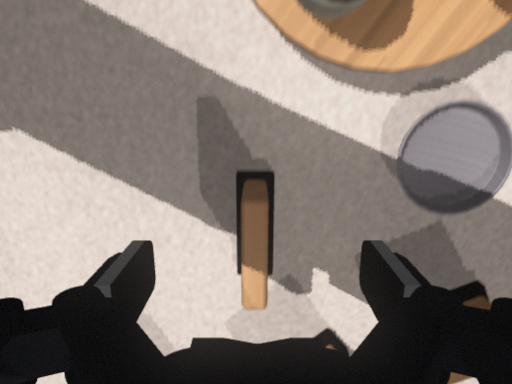

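Run:
```python
from h import *
im,d,P=wrist('w3')
x,y,z=P[...,0],P[...,1],P[...,2]
for zr in((68,84),(5,16)):
    m=(x>410)&(x<500)&(y>-460)&(y<-330)&(z>zr[0])&(z<zr[1])
    k,l,s,ce=cv2.connectedComponentsWithStats(m.astype(np.uint8));i=1+np.argmax(s[1:,4])
    q=P[l==i];print(zr,cv2.minAreaRect(q[:,:2].astype(np.float32)),np.median(q[:,2]),len(q))
go(458.3,-391.5,207,-6.3)
```

```text
(68, 84) ((458.2926025390625, -394.81878662109375), (89.87509155273438, 20.04144287109375), 83.68660736083984) 75.39610830500477 3106
(5, 16) ((458.0548095703125, -395.1015319824219), (100.14376831054688, 33.905731201171875), 84.16434478759766) 11.561026644322226 1317
from [ 463.2 -352.7  335.5] yaw -6.45 F [0.1 1.1 1.3] gap 1.002 t 2.3 q [ 0.29  0.57  0.37  1.8  -0.26  0.83  0.67]
dist 134.3 shift [-38.8  -0.3 128.6] rv [-0.0018  0.0024 -0.0027]
```

{"fn": "apply_moves", "kwargs": {
  "moves": [
    [[-45,-2,40],[0,0,0],0],
    [[-45,-2,80],[0,0,0],0],
    [[-45,-2,80],[0,0,0],0],
    [[-45,-2,80],[0,0,0],0]
  ]
}}

```text
time: 2.7
position: [459.9, -391.3, 256.4]
orientation: [[0.105, 0.994, -0.001], [0.994, -0.105, 0.001], [0.001, -0.001, -1.0]]
wrist_force: [1.2, -0.9, 0.6]
finger_gap: 1.0
```

```bash
python3 -c "
from h import *
go(458.2,-394,207,-6.2)"
```

```text
from [ 459.9 -391.3  256.4] yaw -6.02 F [ 1.2 -0.9  0.6] gap 1.0 t 2.7 q [ 0.4   0.7   0.31  1.78 -0.31  0.71  0.77]
dist 49.5 shift [-2.9 -1.3 49.4] rv [-0.0014 -0.0008  0.0031]
```

{"fn": "apply_moves", "kwargs": {
  "moves": [
    [[-3,-1,25],[0,0,0.003],0],
    [[-3,-1,49],[0,0,0.003],0],
    [[-3,-1,49],[0,0,0.003],0],
    [[-3,-1,49],[0,0,0.003],0]
  ]
}}

```text
time: 3.1
position: [459.3, -394.3, 209.4]
orientation: [[0.107, 0.994, 0.002], [0.994, -0.107, -0.001], [-0.001, 0.002, -1.0]]
wrist_force: [0.2, -0.9, 0.9]
finger_gap: 1.001
```

{"fn": "apply_moves", "kwargs": {
  "moves": [
    [[0,0,0],[0,0,0],1],
    [[0,0,0],[0,0,0],1],
    [[0,0,0],[0,0,0],1],
    [[0,0,0],[0,0,0],1],
    [[0,0,0],[0,0,0],1]
  ],
  "grip_force": 60
}}

```text
time: 3.6
position: [458.6, -394.5, 207.6]
orientation: [[0.108, 0.994, 0.0], [0.994, -0.108, -0.0], [-0.0, 0.0, -1.0]]
wrist_force: [0.3, 0.0, 5.2]
finger_gap: 0.227
```

```bash
python3 -c "
from h import *
go(458.2,-394,207,-6.2)"
```

```text
from [ 458.6 -394.5  207.6] yaw -6.18 F [0.3 0.  5.2] gap 0.227 t 3.6 q [ 0.43  0.78  0.28  1.79 -0.34  0.62  0.8 ]
dist 0.9 shift [ 0.4 -0.5  0.6] rv [0.0003 0.0001 0.0003]
```

{"fn": "apply_moves", "kwargs": {
  "moves": [
    [[0,0,-20],[0,0,0],1],
    [[0,0,-60],[0,0,0],1],
    [[0,0,-110],[0,0,0],1],
    [[0,0,-160],[0,0,0],1],
    [[0,0,-170],[0,0,0],1]
  ]
}}

```text
time: 4.1
position: [458.8, -395.3, 382.6]
orientation: [[0.108, 0.994, 0.006], [0.994, -0.108, -0.004], [-0.003, 0.006, -1.0]]
wrist_force: [-0.5, 0.1, -2.9]
finger_gap: 0.226
```

```bash
python3 -c "
from h import *
print(st2w(0,162))
go(*st2w(0,162),378,-76.05)"
```

```text
[542.94584015   8.6220487 ]
from [ 458.8 -395.3  382.6] yaw -6.21 F [-0.5  0.1 -2.9] gap 0.226 t 4.1 q [ 0.35  0.54  0.39  1.69 -0.24  0.94  0.72]
dist 412.6 shift [410.7  40.    3.5] rv [ 7.2000e-03 -8.0000e-04  1.2189e+00]
```

{"fn": "apply_moves", "kwargs": {
  "moves": [
    [[411,40,0],[0,0,1.219],1],
    [[411,40,0],[0,0,1.219],1],
    [[411,40,0],[0,0,1.219],1],
    [[411,40,0],[0,0,1.219],1],
    [[411,40,0],[0,0,1.219],1]
  ]
}}

```text
time: 4.6
position: [508.2, -154.1, 376.9]
orientation: [[0.747, 0.664, -0.001], [0.664, -0.747, 0.0], [-0.0, -0.0, -1.0]]
wrist_force: [1.8, -0.6, -1.7]
finger_gap: 0.225
```

```bash
python3 -c "
from h import *
go(*st2w(0,162),378,-76.05)"
```

```text
from [ 508.2 -154.1  376.9] yaw -48.36 F [ 1.8 -0.6 -1.7] gap 0.225 t 4.6 q [-0.25  0.47  0.59  1.9  -0.33  0.87 -0.34]
dist 166.4 shift [134.1 -98.6  -1.1] rv [-4.000e-04  4.000e-04  4.833e-01]
```

{"fn": "apply_moves", "kwargs": {
  "moves": [
    [[134,-99,0],[0,0,0.483],1],
    [[134,-99,0],[0,0,0.483],1],
    [[134,-99,0],[0,0,0.483],1],
    [[134,-99,0],[0,0,0.483],1],
    [[134,-99,0],[0,0,0.483],1]
  ]
}}

```text
time: 5.1
position: [542.1, 11.0, 376.4]
orientation: [[0.968, 0.251, -0.001], [0.251, -0.968, 0.0], [-0.001, -0.0, -1.0]]
wrist_force: [0.1, -0.3, -2.0]
finger_gap: 0.226
```

Run:
```python
from h import *
im,d,P=wrist('w4')
go(*st2w(0,162),258,-76.05)
```

```text
from [541.7   8.7 376.6] yaw -75.5 F [ 0.8 -1.2 -1.8] gap 0.229 t 5.15 q [-0.63  0.52  0.71  1.88 -0.43  0.9  -1.03]
dist 118.6 shift [  1.3   0.3 118.6] rv [0.0003 0.0012 0.0096]
```

View pics/w4.png

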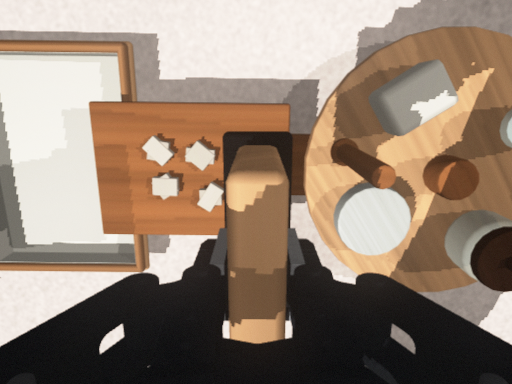

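The scraper is upright in the grip, with its sole near (257,160) at the disc end of the board. All four chips are on the tray side of it, at (158,150) to (210,197).

{"fn": "apply_moves", "kwargs": {
  "moves": [
    [[1,0,40],[0,0,0.009],1],
    [[1,0,80],[0,0,0.009],1],
    [[1,0,108],[0,0,0.009],1],
    [[1,0,112],[0,0,0.009],1],
    [[1,0,112],[0,0,0.009],1]
  ]
}}

```text
time: 5.65
position: [542.6, 6.1, 265.4]
orientation: [[0.971, 0.237, -0.001], [0.237, -0.971, -0.001], [-0.001, 0.0, -1.0]]
wrist_force: [-0.6, 0.2, -1.3]
finger_gap: 0.228
```

{"fn": "apply_moves", "kwargs": {
  "moves": [
    [[0,0,3],[0,0,0],1],
    [[0,0,5],[0,0,0],1],
    [[0,0,6],[0,0,0],1],
    [[0,0,6],[0,0,0],1]
  ]
}}

```text
time: 6.05
position: [542.7, 7.5, 259.7]
orientation: [[0.971, 0.239, 0.001], [0.239, -0.971, 0.0], [0.001, -0.0, -1.0]]
wrist_force: [0.3, -0.9, -1.6]
finger_gap: 0.228
```

Run:
```python
from h import *
go(*st2w(0,162),258,-76.05)
```

```text
from [542.7   7.5 259.7] yaw -76.19 F [ 0.3 -0.9 -1.6] gap 0.228 t 6.05 q [-0.52  0.68  0.57  1.95 -0.58  0.67 -0.92]
dist 2.0 shift [ 0.5 -1.1  1.7] rv [-0.0001 -0.0005 -0.0024]
```

{"fn": "apply_moves", "kwargs": {
  "moves": [
    [[0,0,1],[0,0,0],1],
    [[0,0,2],[0,0,0],1],
    [[0,0,2],[0,0,0],1],
    [[0,0,2],[0,0,0],1]
  ]
}}

```text
time: 6.45
position: [542.7, 7.3, 257.6]
orientation: [[0.971, 0.238, 0.0], [0.238, -0.971, 0.0], [0.0, -0.0, -1.0]]
wrist_force: [-1.2, 0.6, 6.9]
finger_gap: 0.229
```

{"fn": "apply_moves", "kwargs": {
  "moves": [
    [[0,-10,0],[0,0,0],1],
    [[0,-22,0],[0,0,0],1],
    [[0,-34,0],[0,0,0],1],
    [[0,-46,0],[0,0,0],1],
    [[0,-58,0],[0,0,0],1]
  ]
}}

```text
time: 6.95
position: [528.9, 64.1, 257.7]
orientation: [[0.971, 0.238, 0.001], [0.238, -0.971, -0.001], [0.001, 0.001, -1.0]]
wrist_force: [1.6, -5.8, 7.1]
finger_gap: 0.227
```

{"fn": "apply_moves", "kwargs": {
  "moves": [
    [[0,-12,0],[0,0,0],1],
    [[0,-24,0],[0,0,0],1],
    [[0,-34,0],[0,0,0],1],
    [[0,-40,0],[0,0,0],1],
    [[0,-40,0],[0,0,0],1]
  ]
}}

```text
time: 7.45
position: [519.3, 103.6, 257.6]
orientation: [[0.971, 0.239, 0.001], [0.239, -0.971, -0.0], [0.001, 0.0, -1.0]]
wrist_force: [0.5, 0.5, 7.4]
finger_gap: 0.225
```

Run:
```python
from h import *
s,_=go(*st2w(0,312),258,-76.05); print(w2st(ctrl.sense()['position']))
im,d=ctrl.grab_frame('scene');save('s5',cv2.resize(im[190:300,230:370],None,fx=5,fy=5,interpolation=cv2.INTER_CUBIC))
im,d,P=wrist('w5')
```

```text
from [519.3 103.6 257.6] yaw -76.15 F [0.5 0.5 7.4] gap 0.225 t 7.45 q [-0.72  0.67  0.58  1.99 -0.6   0.65 -1.08]
dist 52.2 shift [ -0.1 -52.2  -0.4] rv [ 0.0003 -0.0011 -0.0017]
[-2.18612734e-02  2.59837494e+02]
```

View pics/s5.png

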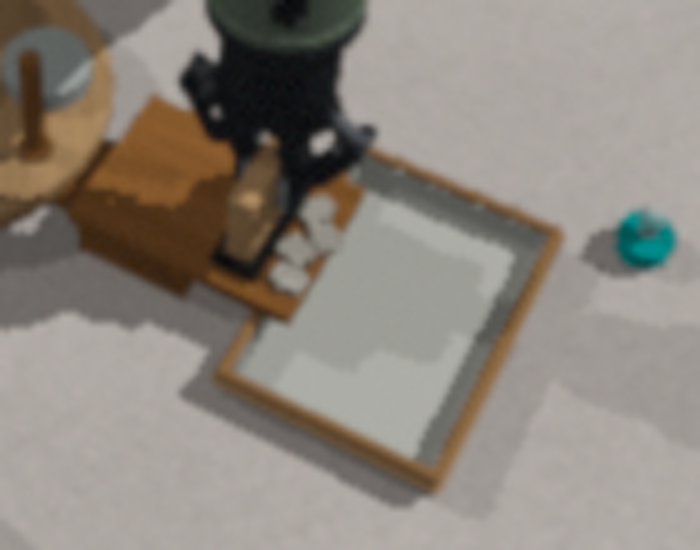

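View pics/w5.png

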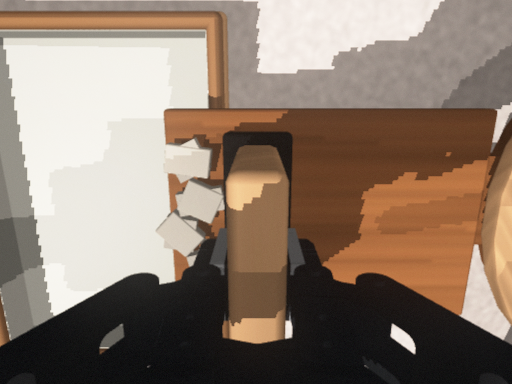

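{"fn": "apply_moves", "kwargs": {
  "moves": [
    [[0,-10,0],[0,0,0],1],
    [[0,-20,0],[0,0,0],1],
    [[0,-30,0],[0,0,0],1],
    [[0,-40,0],[0,0,0],1],
    [[0,-48,0],[0,0,0],1]
  ]
}}

```text
time: 8.05
position: [507.8, 149.7, 257.6]
orientation: [[0.971, 0.239, 0.001], [0.239, -0.971, -0.001], [0.001, 0.001, -1.0]]
wrist_force: [1.0, -6.6, 6.3]
finger_gap: 0.229
```

{"fn": "apply_moves", "kwargs": {
  "moves": [
    [[0,-6,-1],[0,0,0],1],
    [[0,-8,-1],[0,0,0],1],
    [[0,-8,-1],[0,0,0],1],
    [[0,-8,-1],[0,0,0],1]
  ]
}}

```text
time: 8.45
position: [505.9, 156.9, 258.2]
orientation: [[0.971, 0.239, -0.0], [0.239, -0.971, -0.0], [-0.0, 0.0, -1.0]]
wrist_force: [0.6, 0.4, -2.3]
finger_gap: 0.228
```

Run:
```python
from h import *
s,_=go(*st2w(0,312),258,-76.05); print(w2st(ctrl.sense()['position']))
im,d=ctrl.grab_frame('scene');save('s6',cv2.resize(im[190:300,230:370],None,fx=5,fy=5,interpolation=cv2.INTER_CUBIC))
im,d,P=wrist('w6')
```

```text
from [505.9 156.9 258.2] yaw -76.2 F [ 0.6  0.4 -2.3] gap 0.228 t 8.45 q [-0.83  0.68  0.59  1.99 -0.61  0.66 -1.18]
dist 2.8 shift [0.3 2.8 0.2] rv [ 0.0001  0.0003 -0.0026]
[-2.58417504e-01  3.14821656e+02]
```

View pics/s6.png

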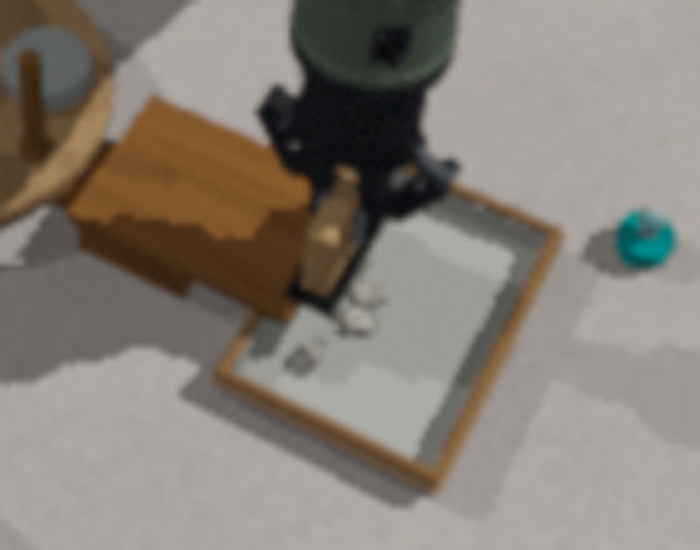

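View pics/w6.png

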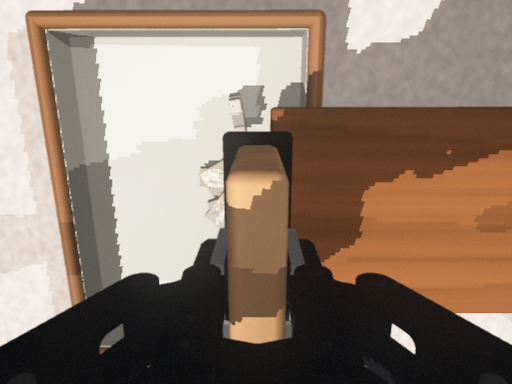

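{"fn": "apply_moves", "kwargs": {
  "moves": [
    [[0,0,-15],[0,0,0],1],
    [[0,0,-45],[0,0,0],1],
    [[0,0,-90],[0,0,0],1],
    [[0,0,-130],[0,0,0],1],
    [[0,0,-130],[0,0,0],1]
  ]
}}

```text
time: 9.05
position: [506.9, 156.2, 393.6]
orientation: [[0.971, 0.237, 0.006], [0.237, -0.971, 0.003], [0.007, -0.002, -1.0]]
wrist_force: [1.5, 1.2, -2.7]
finger_gap: 0.227
```

Run:
```python
from h import *
go(560,0,390,-76.05)
im,d=ctrl.grab_frame('scene');save('s7',cv2.resize(im[190:300,230:370],None,fx=5,fy=5,interpolation=cv2.INTER_CUBIC))
im,d,P=wrist('w7')
```

```text
from [506.9 156.2 393.6] yaw -76.26 F [ 1.5  1.2 -2.7] gap 0.227 t 9.05 q [-0.97  0.49  0.77  1.89 -0.43  0.92 -1.32]
dist 165.0 shift [ 14.5 164.4   3.4] rv [-0.0017 -0.0066 -0.0037]
```

View pics/s7.png

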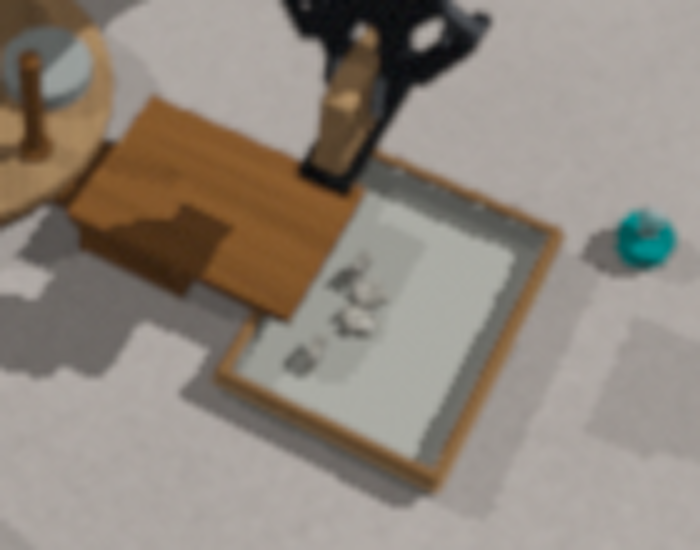

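View pics/w7.png

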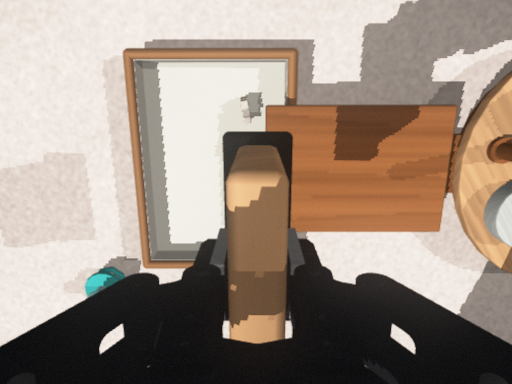

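All four chips are in the tray and the board is clear. They sit near (300,358), (352,320), (365,292) and (348,275) in the scene crop. I'll set the scraper down on the free dresser area around (700,60).

Run:
```python
from h import *
d=np.load('top0.npy');P=cloud(d,ctrl.calibration('top'))
m=(P[...,0]>630)&(P[...,0]<770)&(P[...,1]>-20)&(P[...,1]<140);print('z max in area',P[m][:,2].max(),P[m][:,2].min())
go(700,60,387,-76.05)
```

```text
z max in area 17.557318427540395 -18.009943699652467
from [505.8 156.8 389.4] yaw -76.2 F [-0.   0.  -2.3] gap 0.229 t 9.15 q [-0.96  0.5   0.77  1.9  -0.43  0.92 -1.32]
dist 217.0 shift [165.5 140.3   2.5] rv [-0.001  -0.0014 -0.0026]
```

{"fn": "apply_moves", "kwargs": {
  "moves": [
    [[166,140,0],[0,0,0],1],
    [[166,140,0],[0,0,0],1],
    [[166,140,0],[0,0,0],1],
    [[166,140,0],[0,0,0],1],
    [[166,140,0],[0,0,0],1]
  ]
}}

```text
time: 9.65
position: [702.9, 57.0, 386.3]
orientation: [[0.972, 0.235, -0.002], [0.235, -0.972, -0.002], [-0.002, 0.002, -1.0]]
wrist_force: [-1.1, 0.5, -2.8]
finger_gap: 0.226
```

{"fn": "apply_moves", "kwargs": {
  "moves": [
    [[0,0,40],[0,0,0],1],
    [[0,0,85],[0,0,0],1],
    [[0,0,130],[0,0,0],1],
    [[0,0,160],[0,0,0],1],
    [[0,0,170],[0,0,0],1]
  ]
}}

```text
time: 10.15
position: [699.0, 60.3, 213.7]
orientation: [[0.971, 0.238, -0.007], [0.238, -0.971, -0.001], [-0.007, -0.001, -1.0]]
wrist_force: [0.1, -0.5, -2.2]
finger_gap: 0.229
```

Run:
```python
from h import *
go(700,60,207.5,-76.05)
im,d,P=wrist('w8')
```

```text
from [699.   60.3 213.7] yaw -76.24 F [ 0.1 -0.5 -2.2] gap 0.229 t 10.15 q [-0.5   0.96  0.57  1.51 -0.62  0.87 -1.03]
dist 6.3 shift [0.9 0.5 6.2] rv [-0.0007  0.0066 -0.0034]
```

View pics/w8.png

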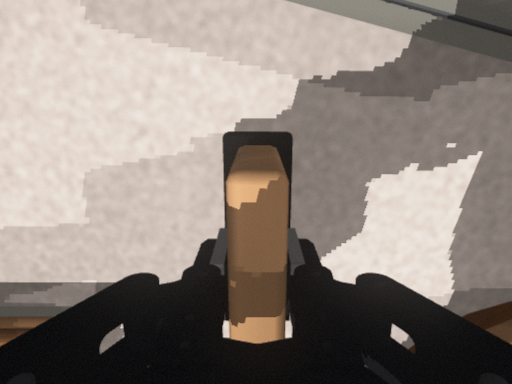

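The space under the scraper is clear, so I'll lower it gently.

{"fn": "apply_moves", "kwargs": {
  "moves": [
    [[0,0,3],[0,0,0],1],
    [[0,0,5],[0,0,0],1],
    [[0,0,6],[0,0,0],1],
    [[0,0,6],[0,0,0],1]
  ]
}}

```text
time: 10.6
position: [700.7, 60.6, 213.2]
orientation: [[0.971, 0.239, 0.001], [0.239, -0.971, 0.0], [0.001, 0.0, -1.0]]
wrist_force: [0.1, -0.2, -2.8]
finger_gap: 0.231
```

{"fn": "apply_moves", "kwargs": {
  "moves": [
    [[0,0,2],[0,0,0],1],
    [[0,0,4],[0,0,0],1],
    [[0,0,5],[0,0,0],1],
    [[0,0,6],[0,0,0],1],
    [[0,0,6],[0,0,0],1]
  ]
}}

```text
time: 11.1
position: [700.5, 60.4, 207.7]
orientation: [[0.971, 0.238, 0.0], [0.238, -0.971, 0.001], [0.0, -0.001, -1.0]]
wrist_force: [-9.2, 0.5, 19.3]
finger_gap: 0.233
```

{"fn": "apply_moves", "kwargs": {
  "moves": [
    [[0,0,-0.5],[0,0,0],1],
    [[0,0,-0.5],[0,0,0],0],
    [[0,0,-0.5],[0,0,0],0],
    [[0,0,-0.5],[0,0,0],0],
    [[0,0,-0.5],[0,0,0],0]
  ]
}}

```text
time: 11.6
position: [700.6, 60.6, 206.7]
orientation: [[0.971, 0.239, -0.0], [0.239, -0.971, -0.0], [-0.0, 0.0, -1.0]]
wrist_force: [0.2, -1.0, 0.0]
finger_gap: 0.894
```

{"fn": "apply_moves", "kwargs": {
  "moves": [
    [[0,0,-30],[0,0,0],0],
    [[0,0,-70],[0,0,0],0],
    [[0,0,-120],[0,0,0],0],
    [[0,0,-160],[0,0,0],0],
    [[0,0,-180],[0,0,0],0]
  ]
}}

```text
time: 12.1
position: [700.8, 60.2, 390.8]
orientation: [[0.971, 0.238, 0.004], [0.238, -0.971, 0.0], [0.004, 0.001, -1.0]]
wrist_force: [0.9, -0.5, 0.1]
finger_gap: 0.999
```

Run:
```python
from h import *
im,d,P=wrist('w9')
go(582,-53,350,-76)
im,d=ctrl.grab_frame('scene');save('s9',im)
P=cloud(d,ctrl.calibration('scene'));x,y,z=P[...,0],P[...,1],P[...,2]
m=(np.hypot(x-582,y+148.6)<124)&(z>104)&(z<150)
k,l,s,ce=cv2.connectedComponentsWithStats(m.astype(np.uint8))
for i in range(1,k):print(s[i],P[l==i].mean(0).round(1),P[l==i].max(0).round(1))
```

```text
from [701.2  60.1 392.6] yaw -76.21 F [ 0.1 -0.4  3.6] gap 0.998 t 12.15 q [-0.55  0.77  0.69  1.41 -0.51  1.15 -1.12]
dist 169.7 shift [-142.9   81.4   41.8] rv [ 0.0008 -0.0059 -0.0036]
```

View pics/w9.png

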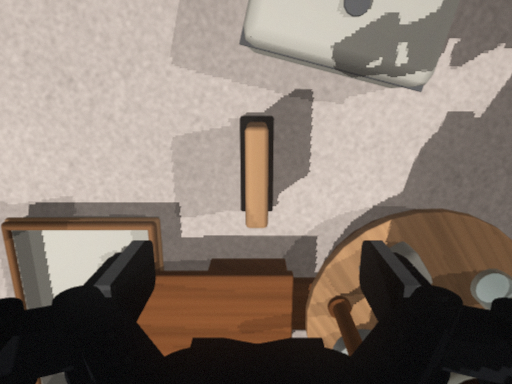

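View pics/s9.png

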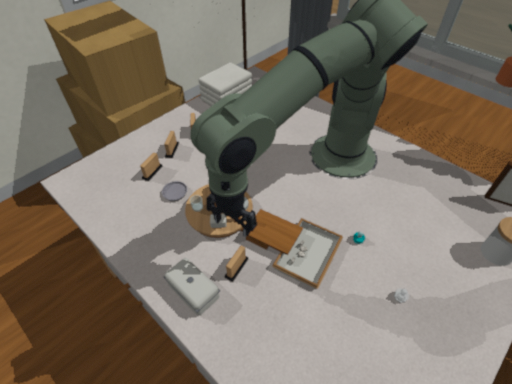

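The scraper stands free and upright at about (257,165) in the wrist view, and the post top is visible near (340,303). I'll locate the post and the jar.

Run:
```python
from h import *
for n,c in(('w9',None),('w4',None)):
    P=np.load(n+'P.npy');x,y,z=P[...,0],P[...,1],P[...,2]
    for zz in((136,146),(60,130)):
        m=(np.hypot(x-582,y+148.6)<124)&(z>zz[0])&(z<zz[1])
        k,l,s,ce=cv2.connectedComponentsWithStats(m.astype(np.uint8))
        for i in range(1,k):
            if s[i,4]>15:
                q=P[l==i];cc,r=cv2.minEnclosingCircle(q[:,:2].astype(np.float32));v=np.array(cc)-ax
                print(n,zz,s[i],'c',np.round(cc,1),'r',round(r,1),'z',q[:,2].max().round(1),'polar',np.hypot(*v).round(1),np.degrees(np.arctan2(v[1],v[0])).round(1))
```

```text
w9 (60, 130) [397 247  35  36 381] c [ 650.8 -105.1] r 19.3 z 75.2 polar 81.4 32.3
w9 (60, 130) [480 276  32  34 632] c [ 642.4 -195.5] r 19.0 z 85.6 polar 76.5 -37.8
w9 (60, 130) [335 310  27  46 667] c [562.9 -64.4] r 25.7 z 116.5 polar 86.3 102.8
w9 (60, 130) [447 372  32  12 262] c [ 548.1 -187.8] r 13.1 z 88.6 polar 51.8 -130.9
w4 (136, 146) [367 163  29  26 556] c [578.9 -58.4] r 7.9 z 143.9 polar 90.2 92.0
w4 (60, 130) [ 373   59   85   77 3896] c [635.  -93.1] r 31.2 z 76.1 polar 76.8 46.3
w4 (60, 130) [340 146  42  36 651] c [578.8 -58.2] r 8.0 z 129.8 polar 90.4 92.0
w4 (60, 130) [ 431  157   48   43 1567] c [ 582.2 -150.2] r 18.1 z 72.7 polar 1.6 -81.1
w4 (60, 130) [361 188  24  15  89] c [550.5 -89.9] r 10.7 z 61.8 polar 66.6 118.3
w4 (60, 130) [383 189  15  13  56] c [ 555.4 -103.8] r 7.3 z 61.4 polar 52.1 120.7
w4 (60, 130) [353 196  56  48 644] c [ 535.1 -100.9] r 27.7 z 62.0 polar 66.9 134.5
w4 (60, 130) [347 207  10  10  29] c [531.  -77.8] r 5.4 z 61.6 polar 87.2 125.7
w4 (60, 130) [394 213  15  17  71] c [ 534.  -122.9] r 8.8 z 61.4 polar 54.5 151.8
w4 (60, 130) [ 453  215   59   77 3525] c [ 531.5 -203.9] r 29.7 z 98.6 polar 74.9 -132.4
w4 (60, 130) [340 218  16  19  93] c [516.9 -78.4] r 8.6 z 61.9 polar 95.8 132.9
w4 (60, 130) [398 232   7   9  18] c [ 520.6 -127.7] r 4.5 z 61.3 polar 64.9 161.2
w4 (60, 130) [350 235  12  16  46] c [504.6 -91.1] r 7.3 z 61.9 polar 96.4 143.4
w4 (60, 130) [385 237   8  14  26] c [ 510.6 -118.1] r 6.4 z 61.6 polar 77.7 156.9
w4 (60, 130) [370 238   9  10  25] c [ 509.1 -107.4] r 4.7 z 61.0 polar 83.8 150.5
w4 (60, 130) [355 242  23  13  84] c [ 502.1 -101.1] r 10.4 z 61.7 polar 92.9 149.3
```

```bash
sed -i 's/^ax=.*/ax=np.array([582.2,-150.]); th=np.radians(104.0)/' h.py
python3 - <<'E'
from h import *
go(579,-58.3,345,45)
E
```

```text
from [701.   60.3 390.1] yaw -76.2 F [-0.7 -0.4 -0.9] gap 1.001 t 12.2 q [-0.55  0.77  0.69  1.41 -0.51  1.14 -1.12]
dist 176.0 shift [-147.    86.    44.5] rv [ 0.0051 -0.0022 -2.1153]
```

{"fn": "apply_moves", "kwargs": {
  "moves": [
    [[-147,86,20],[0,0,-2.115],0],
    [[-147,86,20],[0,0,-2.115],0],
    [[-147,86,20],[0,0,-2.115],0],
    [[-147,86,20],[0,0,-2.115],0],
    [[-147,86,20],[0,0,-2.115],0]
  ]
}}

```text
time: 12.7
position: [576.0, -60.6, 366.2]
orientation: [[0.546, 0.838, -0.002], [0.838, -0.546, -0.0], [-0.001, -0.001, -1.0]]
wrist_force: [0.6, 0.9, 1.1]
finger_gap: 1.002
```

Run:
```python
from h import *
go(579,-58.3,345,45)
```

```text
from [576.  -60.6 366.2] yaw -33.09 F [0.6 0.9 1.1] gap 1.002 t 12.7 q [-0.35  0.55  0.51  1.78 -0.33  0.9  -0.27]
dist 21.6 shift [ 3.6  1.3 21.2] rv [-2.0000e-03  2.0000e-04 -1.3629e+00]
```

{"fn": "apply_moves", "kwargs": {
  "moves": [
    [[3,1,0],[0,0,-1.363],0],
    [[3,1,0],[0,0,-1.363],0],
    [[3,1,0],[0,0,-1.363],0],
    [[3,1,0],[0,0,-1.363],0],
    [[3,1,0],[0,0,-1.363],0]
  ]
}}

```text
time: 13.2
position: [580.6, -55.9, 365.9]
orientation: [[-0.175, 0.984, -0.001], [0.984, 0.175, 0.0], [0.0, -0.001, -1.0]]
wrist_force: [-0.2, 0.3, -0.4]
finger_gap: 0.999
```

Run:
```python
from h import *
go(579,-58.3,345,45)
```

```text
from [580.6 -55.9 365.9] yaw 10.1 F [-0.2  0.3 -0.4] gap 0.999 t 13.2 q [-0.22  0.52  0.31  1.76 -0.2   0.89  0.35]
dist 21.1 shift [-2.1 -1.9 20.9] rv [-1.000e-03 -6.000e-04 -6.091e-01]
```

{"fn": "apply_moves", "kwargs": {
  "moves": [
    [[-2,-2,10],[0,0,-0.609],0],
    [[-2,-2,20],[0,0,-0.609],0],
    [[-2,-2,20],[0,0,-0.609],0],
    [[-2,-2,20],[0,0,-0.609],0],
    [[-2,-2,20],[0,0,-0.609],0]
  ]
}}

```text
time: 13.7
position: [578.9, -58.5, 346.0]
orientation: [[-0.705, 0.71, -0.001], [0.71, 0.705, 0.0], [0.001, -0.001, -1.0]]
wrist_force: [-0.4, -1.1, -0.5]
finger_gap: 1.001
```

Run:
```python
from h import *
im,d,P=wrist('w10')
x,y,z=P[...,0],P[...,1],P[...,2]
m=(np.hypot(x-582,y+148.6)<124)&(z>132)&(z<148)
k,l,s,ce=cv2.connectedComponentsWithStats(m.astype(np.uint8))
for i in range(1,k):
    if s[i,4]>15:
        q=P[l==i];cc,r=cv2.minEnclosingCircle(q[:,:2].astype(np.float32));print(s[i],cc,r,q[:,2].max())
go(579,-58.3,283,45)
```

```text
[242 205  29  32 726] (578.0365600585938, -58.99446487426758) 8.011675834655762 143.49209573940266
from [578.9 -58.6 346.1] yaw 44.51 F [0.3 0.  0.5] gap 0.999 t 13.75 q [-0.1   0.53  0.14  1.78 -0.1   0.84  0.86]
dist 63.1 shift [ 0.1  0.3 63.1] rv [-0.0004 -0.001  -0.0086]
```

View pics/w10.png

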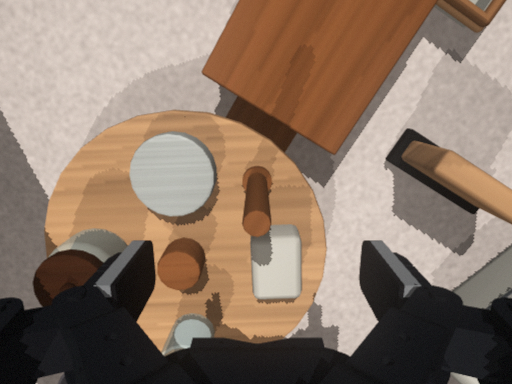

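The post top is centred between the fingers at about (257,220), so I'll descend and grip it.

{"fn": "apply_moves", "kwargs": {
  "moves": [
    [[0,0,30],[0,0,0],0],
    [[0,0,55],[0,0,0],0],
    [[0,0,63],[0,0,0],0],
    [[0,0,63],[0,0,0],0]
  ]
}}

```text
time: 14.15
position: [578.9, -58.3, 282.9]
orientation: [[-0.701, 0.713, -0.002], [0.713, 0.701, -0.0], [0.001, -0.002, -1.0]]
wrist_force: [0.4, -0.2, 0.2]
finger_gap: 1.002
```

{"fn": "apply_moves", "kwargs": {
  "moves": [
    [[0,0,0],[0,0,0],1],
    [[0,0,0],[0,0,0],1],
    [[0,0,0],[0,0,0],1],
    [[0,0,0],[0,0,0],1],
    [[0,0,0],[0,0,0],1]
  ],
  "grip_force": 40
}}

```text
time: 14.65
position: [579.2, -58.6, 284.3]
orientation: [[-0.702, 0.712, 0.001], [0.712, 0.702, -0.0], [-0.001, 0.0, -1.0]]
wrist_force: [-1.4, 3.1, 6.3]
finger_gap: 0.174
```

```bash
cat >> h.py <<'E'
def turn(step, rows=5, r=None):
    "rows rotating cw by step deg each about ax from current measured pose"
    s=ctrl.sense();R=np.array(s['orientation']);p=np.array(s['position'])
    v=p[:2]-ax;r0=np.hypot(*v);a0=np.arctan2(v[1],v[0])
    print('r',r0.round(2),'ang',np.degrees(a0).round(2),'F',s['wrist_force'].round(1),'tq',s['torque'].round(2),'z',p[2].round(1),'q7',s['qpos'][6].round(2),'gap',s['finger_gap'])
    for k in range(1,rows+1):
        a=a0-np.radians(step*k);rr=r or r0
        t=np.r_[ax+rr*np.array([np.cos(a),np.sin(a)]),p[2]]
        print(k,(R.T@(t-p)).round(1),'rz',np.radians(step*k).round(4))
E
python3 -c "
from h import *
turn(6,5,92)"
```

```text
r 91.41 ang 91.86 F [-1.4  3.1  6.3] tq [ 0.39  0.14 -0.01] z 284.3 q7 0.88 gap 0.1739083582957681
1 [-6.5  7.1  0. ] rz 0.1047
2 [-14.   13.1   0. ] rz 0.2094
3 [-22.2  18.2   0. ] rz 0.3142
4 [-30.8  22.5   0. ] rz 0.4189
5 [-39.8  25.8   0. ] rz 0.5236
```

{"fn": "apply_moves", "kwargs": {
  "moves": [
    [[-6.5,7,0],[0,0,0.105],1],
    [[-14,13,0],[0,0,0.209],1],
    [[-22,18,0],[0,0,0.314],1],
    [[-31,22.3,0],[0,0,0.419],1],
    [[-40,25.5,0],[0,0,0.524],1]
  ]
}}

```text
time: 15.15
position: [625.8, -69.5, 284.3]
orientation: [[-0.248, 0.969, 0.0], [0.969, 0.248, -0.001], [-0.001, 0.0, -1.0]]
wrist_force: [-2.1, -3.1, 5.2]
finger_gap: 0.176
```

```bash
python3 -c "
from h import *
turn(6,5,92)"
```

```text
r 91.58 ang 61.57 F [-2.1 -3.1  5.2] tq [-0.82  0.52  0.06] z 284.3 q7 0.47 gap 0.1755166971294155
1 [-6.6  7.   0. ] rz 0.1047
2 [-14.2  13.    0. ] rz 0.2094
3 [-22.3  18.1   0. ] rz 0.3142
4 [-30.9  22.3   0. ] rz 0.4189
5 [-40.   25.7   0. ] rz 0.5236
```

{"fn": "apply_moves", "kwargs": {
  "moves": [
    [[-6.6,7,0],[0,0,0.105],1],
    [[-14.2,13,0],[0,0,0.209],1],
    [[-22.3,18,0],[0,0,0.314],1],
    [[-31,22.3,0],[0,0,0.419],1],
    [[-40,25.6,0],[0,0,0.524],1]
  ]
}}

```text
time: 15.65
position: [660.5, -101.8, 284.3]
orientation: [[0.27, 0.963, 0.0], [0.963, -0.27, -0.0], [-0.0, 0.0, -1.0]]
wrist_force: [-4.6, -3.4, 5.3]
finger_gap: 0.175
```

```bash
python3 -c "
from h import *
turn(6,5,92)"
```

```text
r 91.92 ang 31.6 F [-4.6 -3.4  5.3] tq [-0.55  0.8   0.07] z 284.3 q7 0.09 gap 0.17494172328697397
1 [-6.8  6.8  0. ] rz 0.1047
2 [-14.4  12.7   0. ] rz 0.2094
3 [-22.5  17.9   0. ] rz 0.3142
4 [-31.2  22.1   0. ] rz 0.4189
5 [-40.2  25.5   0. ] rz 0.5236
```

{"fn": "apply_moves", "kwargs": {
  "moves": [
    [[-6.8,6.8,0],[0,0,0.105],1],
    [[-14.4,12.7,0],[0,0,0.209],1],
    [[-22.5,17.9,0],[0,0,0.314],1],
    [[-31.2,22,0],[0,0,0.419],1],
    [[-40.2,25.4,0],[0,0,0.524],1]
  ]
}}

```text
time: 16.15
position: [674.4, -147.2, 284.3]
orientation: [[0.715, 0.699, 0.001], [0.699, -0.715, -0.0], [0.0, 0.001, -1.0]]
wrist_force: [-1.7, -0.9, 5.5]
finger_gap: 0.176
```

```bash
python3 -c "
from h import *
turn(6.3,5,92)"
```

```text
r 92.22 ang 1.77 F [-1.7 -0.9  5.5] tq [-0.24  0.32  0.16] z 284.3 q7 -0.28 gap 0.17556585555166543
1 [-7.4  6.9  0. ] rz 0.11
2 [-15.4  13.1   0. ] rz 0.2199
3 [-24.   18.4   0. ] rz 0.3299
4 [-33.1  22.8   0. ] rz 0.4398
5 [-42.7  26.1   0. ] rz 0.5498
```

{"fn": "apply_moves", "kwargs": {
  "moves": [
    [[-7.4,6.9,0],[0,0,0.11],1],
    [[-15.4,13.1,0],[0,0,0.22],1],
    [[-24,18.4,0],[0,0,0.33],1],
    [[-33,22.8,0],[0,0,0.44],1],
    [[-42.5,26.1,0],[0,0,0.55],1]
  ]
}}

```text
time: 16.65
position: [662.6, -195.8, 284.4]
orientation: [[0.975, 0.222, 0.002], [0.222, -0.975, -0.001], [0.002, 0.002, -1.0]]
wrist_force: [3.7, -2.2, 1.9]
finger_gap: 0.172
```

{"fn": "apply_moves", "kwargs": {
  "moves": [
    [[0,0,0],[0,0,0],1],
    [[0,0,0],[0,0,0],1]
  ]
}}

```text
time: 16.85
position: [662.5, -195.9, 284.4]
orientation: [[0.974, 0.225, 0.002], [0.225, -0.974, -0.002], [0.002, 0.002, -1.0]]
wrist_force: [5.0, -4.5, 1.4]
finger_gap: 0.176
```

Run:
```python
from h import *
turn(1,1,92)
im,d,P=wrist('w11')
A={'wrist':(im,P)}
for n in('top','scene'):
    im,d=ctrl.grab_frame(n);A[n]=(im,cloud(d,ctrl.calibration(n)))
save('s11',cv2.resize(A['scene'][0][140:300,150:370],None,fx=3.5,fy=3.5,interpolation=cv2.INTER_CUBIC))
for n,(im,P) in A.items():
    x,y,z=P[...,0],P[...,1],P[...,2]
    m=(np.hypot(x-ax[0],y-ax[1])<124)&(z>80)&(z<103)
    k,l,s,ce=cv2.connectedComponentsWithStats(m.astype(np.uint8))
    for i in range(1,k):
        if s[i,4]>15:
            q=P[l==i];cc,r=cv2.minEnclosingCircle(q[:,:2].astype(np.float32));print(n,s[i],np.round(cc,1),round(r,1),'st',w2st(np.array(cc)).round(1),q[:,2].max().round(1))
```

```text
r 92.45 ang -29.75 F [ 5.  -4.5  1.4] tq [-0.95 -0.88  0.08] z 284.4 q7 -0.67 gap 0.17607484214074526
1 [-1.4  0.9 -0. ] rz 0.0175
wrist [241 209  32  27 460] [ 662.8 -195.9] 8.0 st [ 67.  -64.1] 103.0
wrist [   0  296   60   51 1788] [578.2 -80.6] 17.9 st [12.9 68.3] 94.0
scene [224 180  11  10  39] [ 504.9 -168.9] 22.4 st [-79.6   0.4] 88.9
scene [228 200  16  14 174] [560.3 -75.3] 28.5 st [-3.2 77.7] 101.1
scene [190 203   5   5  18] [ 662.8 -190.8] 7.7 st [ 68.3 -59.1] 100.4
```

View pics/s11.png

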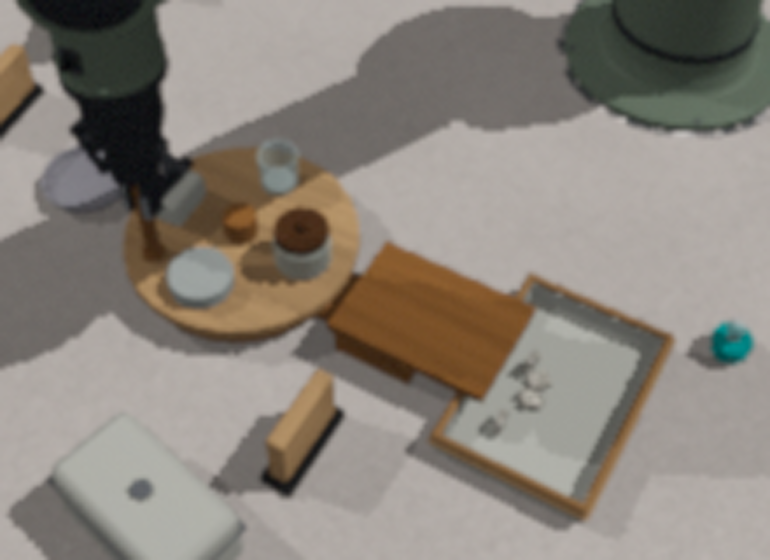

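View pics/w11.png

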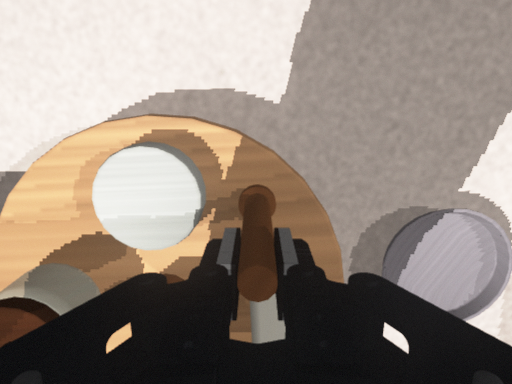

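The lidded jar now faces the board, about 2–3 mm off the station's front line. The chips are in the tray, and the scraper and steel dish are undisturbed. I'll trim the last 1°.

{"fn": "apply_moves", "kwargs": {
  "moves": [
    [[-1.5,0.6,0],[0,0,0.0175],1],
    [[-1.5,0.6,0],[0,0,0.0175],1],
    [[-1.5,0.6,0],[0,0,0.0175],1],
    [[-1.5,0.6,0],[0,0,0.0175],1],
    [[-1.5,0.6,0],[0,0,0.0175],1]
  ]
}}

```text
time: 17.5
position: [661.6, -196.8, 284.4]
orientation: [[0.978, 0.209, 0.003], [0.209, -0.978, -0.002], [0.003, 0.003, -1.0]]
wrist_force: [10.0, -7.6, -2.9]
finger_gap: 0.171
```

Run:
```python
from h import *
turn(1,1,92)
im,d=ctrl.grab_frame('scene');P=cloud(d,ctrl.calibration('scene'));x,y,z=P[...,0],P[...,1],P[...,2]
st=w2st(P)
m=(np.hypot(x-ax[0],y-ax[1])<124)&(z>84)&(z<103)&(st[...,1]>40)
print('jar lid st',w2st(P[m]).mean(0).round(1), 'range',w2st(P[m]).min(0).round(1),w2st(P[m]).max(0).round(1))
m=(abs(st[...,0])<95)&(st[...,1]>312)&(st[...,1]<428)&(z>3.5)&(z<60)
k,l,s,ce=cv2.connectedComponentsWithStats(m.astype(np.uint8))
for i in range(1,k):
    if s[i,4]>3:print('chip?',s[i,4],w2st(P[l==i]).mean(0).round(),P[l==i].max(0)[2].round(1))
P0=cloud(np.load('scene0.npy'),ctrl.calibration('scene'))
for u,v in((359,238),(402,296),(174,190)):print(P0[v,u].round(1),P[v,u].round(1))
s=ctrl.sense();print(s['dq'].round(3))
```

```text
r 92.15 ang -30.52 F [10.  -7.6 -2.9] tq [-1.5  -1.98  0.09] z 284.4 q7 -0.68 gap 0.1712076991287642
1 [-1.2  1.1  0. ] rz 0.0175
jar lid st [ 0.6 78.2] range [-28.1  51.2] [ 26.7 105.1]
chip? 1347 [  1. 370.] 29.3
[335.  295.3  24.1] [336.  295.6  25.4]
[425.1 506.6  23.2] [424.4 506.6  22.1]
[ 628.1 -362.5    4.1] [ 629.3 -360.2    6.8]
[-0.     0.001  0.     0.002 -0.    -0.    -0.001]
```

```bash
python3 -c "
from h import *
print(ctrl.job_done())"
```

```text
the job is handed in; nothing more can be done
None
```

I handed the job in at about 17.6 s of the 72 s allowed. My last camera checks showed every step done, but `job_done` reports no verdict, so I can't confirm the result.

- **Wiping:** I took the scraper block nearest the base (602 mm away) and swept all four chips off the board's end in one pass. The pictures show the board clear and four chips in the tray. My check of the chips' heights merged them with the tray floor. I only know that nothing measured inside the tray stood higher than 29 mm; the limit is 30 mm.
- **Scraper:** It stands free and upright on the dresser at about (700, 60), well clear of the unit.
- **Turntable:** I gripped the post with a 40 N grip setting and turned it about 122° clockwise. The jar's lid measured within about 1 mm of the front line, on the board side. The arm was at rest and the gripper still closed on the post. There was a steady side force of about 12 N at the wrist.
- **Bystanders:** Spot depth readings on both pacifiers and the steel ring dish matched the start to within about 4 mm.

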